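Shim up a specimen plate under a fixed needle

TASK

Slide the carriage by its black knob until the red dot on the specimen card sits right under the fixed needle tip. Then take the orange wedge by its fin, lay it flat on the metal base and push it, tip first, under the middle of the plate's blue front edge until that edge just lifts, about 3 mm up from its rest, with the dot still under the needle. Finish while still gripping the wedge there, with only the wedge carrying the edge; do not touch the needle or its stand, do not pry the plate high, and leave the vial, lens cap and eraser where they are.

Things in the scene. Friction and masses are not known exactly. Their poses are not given: they have to be found in the camera images.
- rig: Fixed aluminium base plate 245 x 190 x 12 mm lying on the desk; origin at the centre of its underside, z up. Its -x side (bare, wedge goes in here) faces the robot, +x carries the needle stand, y is the direction in which the carriage slides. Its top is 12 mm above its origin. Position and yaw vary.
- needle_stand: Fixed post with a horizontal arm at the +x end of the base, reaching 117 mm above the base top; its arm points to the base's -x and ends above the needle. Origin at the post's foot on the base top, 105 mm in +x and 20 mm in +y from the base's centre; the needle hangs 55 mm in -x of the post in a 10 mm thick brass holder.
- needle_tip (a point): The needle's lower tip, about 8 mm above the red dot's height.
- mark (a point): Centre of the red dot (6 mm across) on the green and white specimen card (34 x 44 mm), which is fixed on the plate, 75 mm behind the plate's front edge. It moves with the carriage along the base's y.
- knob_top (a point): Top centre of the carriage's upright black knob, 14 mm across, 26 mm tall, on a grey strip whose top is 7 mm above the base top; 25 mm in front (-x) of the plate's front edge, 68 mm in -y of its middle. Pulled or pushed along the base's y it slides the carriage (about 2 N of friction, stays where left, 80 mm travel).
- plate: White plate 105 x 100 x 6 mm, blue front edge, hinged on the carriage 110 mm behind that edge (origin on the hinge axis). The front edge lifts up; weight and a light spring press it down with about 4 N. Two rubber feet, 44 mm either side of the middle, 3 to 15 mm behind the edge, stand on the base and leave a gap 7 mm high, 78 mm wide for the wedge.
- plate_edge (a point): Middle of the lower front edge of the plate: at rest 19 mm above the underside of the base (z = 0.019 in the frame of rig, 7 mm above the base top). It rises as the plate is lifted.
- wedge: Loose orange wedge 80 x 40 mm, about 0.12 kg; origin at the centre of its flat underside, tip 40 mm towards its +x. 3 mm thick at the tip, rising 1 in 5 to 13 mm at 50 mm behind the tip, then level. It meets the resting plate edge 20 mm behind its tip and has lifted it 3 mm at 35 mm behind its tip. Starts flat on the desk, place and yaw vary.
- wedge_grip (a point): Grip point in the wedge's upright fin: 36 mm above the underside, 25 mm behind the origin (65 mm behind the tip). The fin is 14 mm wide across the wedge's y, 26 mm long along x, and stands from 13 to 50 mm above the underside.
- vial: Bystander: small vial with red cap, 22 mm across, 56 mm tall, upright on the desk; origin at the centre of its underside.
- lens_cap: Bystander: black round lens cap 35 mm across, 12 mm tall; origin at the centre of its underside.
- desk_fan: Obstacle, fixed: a big desk fan behind the wedge's side of the desk. Origin under its foot. Its round cage, 100 to 480 mm above the desk, spans world x 0.565 to 0.75 m and y -0.24 to +0.10 m, nearest the robot at its -y side: bring the arm round in front of it, at x below about 0.45 m, not through it.
- eraser: Bystander: blue and white eraser 20 x 44 x 11 mm; origin at the centre of its underside.
Not all that is in view belongs to the job. There is more than one size of the wedge; the one meant has the size given above.

How it is judged:
By the outcome, as a careful person would: the job done as asked, in the order asked, and still so for the second after the job is handed in, while the arm keeps its last pose, push and grip.
It also fails if it takes over 51 s, if anything falls off the work surface, if the arm or the gripper's body presses on something with over 40 N, if the wrist force passes 120 N, or if a joint passes its speed limit or range.

ROBOT

A 6-joint arm with a two-finger parallel gripper is mounted at the origin on a cart in front of the work surface, level with it; the furniture and walls round the work are solid. World frame = base frame: x ahead of the robot, y to its left, z up, the work surface at z = 0. Lengths are in mm, angles in rad, forces in N, time in s.
With the tool pointing down it reaches from about 350 to 775 mm from the base axis. Payload 7.3 kg.
Tool frame: the origin (TCP) lies at the very end of the fingers, on their centre line; the grasp point (between the pads) lies behind it (bot.grip_point_offset is the z of the grasp point in the tool frame, in mm); z points along the fingers, y is the line along which they close (so a half turn about z gives the same grasp; the last joint's range is limited). The gripper opens to 92 mm and grips with 3 to 60 N. Pads are 19 mm wide; open, the fingers measure 130 mm over their backs; the gripper's body (75 mm by 190 mm) begins 47 mm behind the grasp point.
Start: joints at [-1.384, 0.342, 1.524, -0, 1.275, -0.146], TCP at [171.536, -496.208, 202.541] pointing down, gripper open.
Joint ranges: [-2.53, 2.53], [-0.77, 2.02], [0.04, 2.7], [-1, 4.14], [0.28, 2.66], [-3.11, 3.11]. Speed limits (rad/s): [2.57, 2.57, 3.14, 3.14, 3.14, 3.14].

INTERFACE

Orientations are given as [roll, pitch, yaw] about the fixed x, y, z axes, in that order (R = Rz(yaw) Ry(pitch) Rx(roll)).
In Python, from plant import bot gives the robot as it stands. The module is installed in compiled form; this text tells all that it offers.
- The arm moves only by the shell command python3 -m crank 'ROWS'. ROWS is JSON, a list that holds one entry, the list of rows, each a list of 5 numbers: the opening, from 0 (shut) to 1 (fully open), then the shift along the tool's x, y, z in cm, then the turn about the tool's z in degrees. In form: [[[claw, x, y, z, turn], ...]]. A call has exactly 10 rows; each row is the pose to reach, as a shift and turn from the pose commanded when the call began, along the tool's axes at that moment; what a row does not reach only later rows make up. A row lasts 1/10 s, in which the tool goes at most 50 mm and 8.59 degrees, less where a joint would pass 70% of its speed; a pose out of reach is approached as far as the arm can. A call with a gripper value outside its range is refused whole. The fingers move at their own pace and stop on an object; the grip force is fixed at half the most. Time passes only in rows, so rows that repeat a pose let the fingers close, or fill a call up. It gives the time, the measured TCP pose, the force, the opening and the grip force at its end, in the units of the state.
- bot.get_obs(): the state, without advancing time (a new reading comes with each control period).
- bot.capture(name): name is "scene" or "top" or "wrist"; returns (picture, depth): 400x640x3 uint8, red, green, blue; 400x640 float32, mm along the optical axis (not along the pixel's ray), 0 where there is no reading.
- bot.calibration(name): a dict with "vertical_fov" (degrees; the focal length in pixels is half the picture's height over the tangent of half this angle, whatever the lens; pixels are square), "cx", "cy" (the principal point, pixels), "rvec" (rotation vector, rad) and "tvec" (3), from world to camera coordinates, as OpenCV has them; the wrist camera has in their place "tool_from_camera" (4x4, takes a point from camera to tool coordinates, whose origin is the TCP and whose axes are the flange's). Camera axes: x right, y down, z forward; pixel columns grow to the right and rows downward; lengths in mm; the calibration is good to about 2 mm. A picture is of the moment at which its call begins: read the wrist's pose just before it. calibration takes no time and is no camera call.
- bot.close_job(): hands the job in; it is judged then, once.
The state is a dict: "time": time; "joint_positions": joint angles; "dq": joint speeds; "tau": joint torques, N m; "tool_pos": TCP position; "tcp_rot": TCP orientation; "contact_force": force on the tool from outside, world axes, zero at the start; "moment": the same for the moment, N m; "grip_width": finger opening in mm; "finger_force": force on a finger pad.
Only numpy, scipy, OpenCV 4.12 (cv2) and the standard library are available. Lean on these libraries where they do the work, as an engineer would, in place of code of your own. Each camera call takes 0.05 s, during which the arm holds its last target. There are 200 camera calls.

## Working session

There is one attempt and no reset: what is moved stays moved. The work goes in short steps, Python scripts to look and compute and a shell command to move; the robot and the scene stay as the last step left them, time stands still between calls to the robot, and variables do not carry over. Pictures are saved under pics/ and viewed, at most 10 in all, crops included, and the job is handed in when it is done.

```bash
mkdir -p pics
cat > h.py <<'E'
import numpy as np, cv2
from plant import bot
from scipy.spatial.transform import Rotation as R
def cam(name,obs=None):
    c=bot.calibration(name); f=200/np.tan(np.radians(c['vertical_fov'])/2)
    if name=='wrist':
        o=obs or bot.get_obs(); T=np.eye(4); T[:3,:3]=R.from_euler('xyz',o['tcp_rot']).as_matrix(); T[:3,3]=o['tool_pos']
        M=T@np.array(c['tool_from_camera'])
    else:
        W=np.eye(4); W[:3,:3]=cv2.Rodrigues(np.array(c['rvec'],float))[0]; W[:3,3]=np.ravel(c['tvec']); M=np.linalg.inv(W)
    return f,c['cx'],c['cy'],M
def ray(C,uv):
    f,cx,cy,M=C; d=M[:3,:3]@np.array([(uv[0]-cx)/f,(uv[1]-cy)/f,1]); return M[:3,3],d
def onz(C,uv,z):
    o,d=ray(C,uv); return o+d*(z-o[2])/d[2]
def proj(C,p):
    f,cx,cy,M=C; q=np.linalg.inv(M)@np.append(p,1); return np.array([cx+f*q[0]/q[2],cy+f*q[1]/q[2]])
def snap(name):
    C=cam(name); im,d=bot.capture(name); cv2.imwrite(f'pics/_{name}.png',im[:,:,::-1]); np.save(f'pics/_{name}.npy',d); return im,d,C
E
python3 - <<'E'
from h import *
ims=[]
for n in('scene','top'):
    im,d,C=snap(n); print(n,C[:3],C[3].round(3).tolist())
o=bot.get_obs(); print(o['tcp_rot'],o['time'],bot.grip_point_offset)
print(np.array(bot.calibration('wrist')['tool_from_camera']).round(3).tolist())
E
cp pics/_scene.png pics/s1.png; cp pics/_top.png pics/t1.png
```

```text
scene (np.float64(450.07095639873285), 315.6231388080649, 205.745128013019) [[-0.886, -0.338, 0.317, 251.576], [-0.464, 0.652, -0.6, 517.853], [-0.004, -0.679, -0.734, 745.076], [0.0, 0.0, 0.0, 1.0]]
top (np.float64(365.29831327263554), 323.57455892822105, 198.67580550323487) [[0.064, -0.976, 0.207, 350.339], [-0.998, -0.064, 0.01, -26.121], [0.004, -0.208, -0.978, 985.182], [0.0, 0.0, 0.0, 1.0]]
[-3.14025465e+00 -1.87698529e-04  3.32772074e-01] 0.1 -18.8
[[0.001, -0.968, -0.249, 67.77], [1.0, 0.001, 0.0, -0.487], [-0.0, -0.249, 0.968, -183.366], [0.0, 0.0, 0.0, 1.0]]
```

View pics/s1.png

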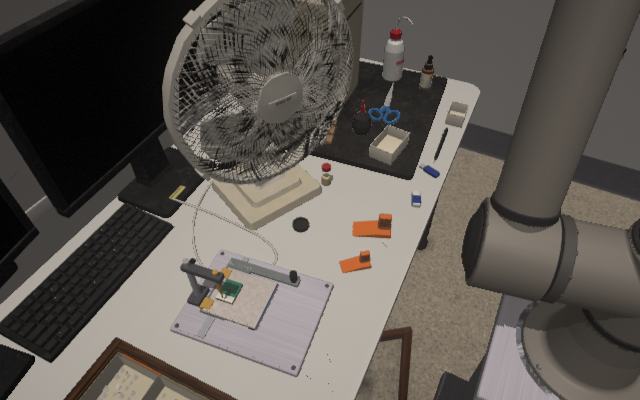

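View pics/t1.png

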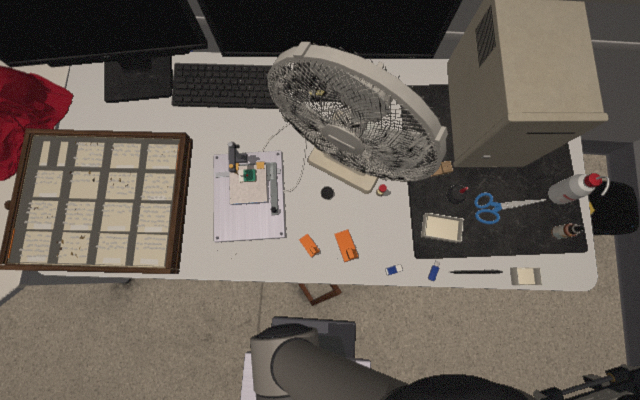

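The scene view shows the rig at about (255,310), the carriage's knob at (293,275), and two orange wedges, at (372,228) and (356,262). In the top view they are at (346,246) (large) and (310,245) (small). The vial is at (382,190), the lens cap at (327,193) and the eraser at (394,270).

Candidates for the wedge in the top view are the large one (346,246) and the small one (310,245). At 0.37 px/mm, 80 mm is about 30 px, which fits the large one. I'll check with a crop and measurements.

Run:
```python
from h import *
t=cv2.imread('pics/_top.png'); s=cv2.imread('pics/_scene.png')
a=cv2.resize(t[140:270,205:365],None,fx=3.0,fy=3.0,interpolation=2)
b=cv2.resize(s[185:375,165:405],None,fx=2.6,fy=2.6,interpolation=2)
a=cv2.resize(t[142:267,205:365],(480,375)); b=b[:, :]
cv2.imwrite('pics/c1.png',cv2.resize(t[142:262,205:365],None,fx=5,fy=5,interpolation=2))
cv2.imwrite('pics/c2.png',cv2.resize(s[190:380,165:405],None,fx=3.1,fy=3.1,interpolation=2))
D=np.load('pics/_top.npy')
C=cam('top'); Cs=cam('scene')
for n,im,CC in(('top',t,C),('scene',s,Cs)):
    h=cv2.cvtColor(im,cv2.COLOR_BGR2HSV)
    m=cv2.inRange(h,(5,150,90),(16,255,255))
    for c in cv2.findContours(m,0,2)[0]:
        if cv2.contourArea(c)<60: continue
        r=cv2.minAreaRect(c); print(n,r,[onz(CC,p,6).round(0)[:2].tolist() for p in cv2.boxPoints(r)])
```

```text
top ((309.0945739746094, 244.93240356445312), (20.924575805664062, 10.229791641235352), 54.462318420410156) [[442.0, 43.0], [460.0, 22.0], [417.0, -14.0], [400.0, 7.0]]
top ((346.0985412597656, 245.14596557617188), (29.048158645629883, 14.438644409179688), 70.01689147949219) [[463.0, -51.0], [479.0, -87.0], [408.0, -117.0], [393.0, -82.0]]
scene ((355.2115783691406, 261.55767822265625), (16.4737548828125, 30.397998809814453), 78.69007110595703) [[465.0, 16.0], [417.0, -25.0], [396.0, 9.0], [442.0, 49.0]]
scene ((371.5, 228.5), (37.0, 17.0), 0.0) [[460.0, -43.0], [479.0, -86.0], [408.0, -123.0], [391.0, -79.0]]
```

View pics/c1.png

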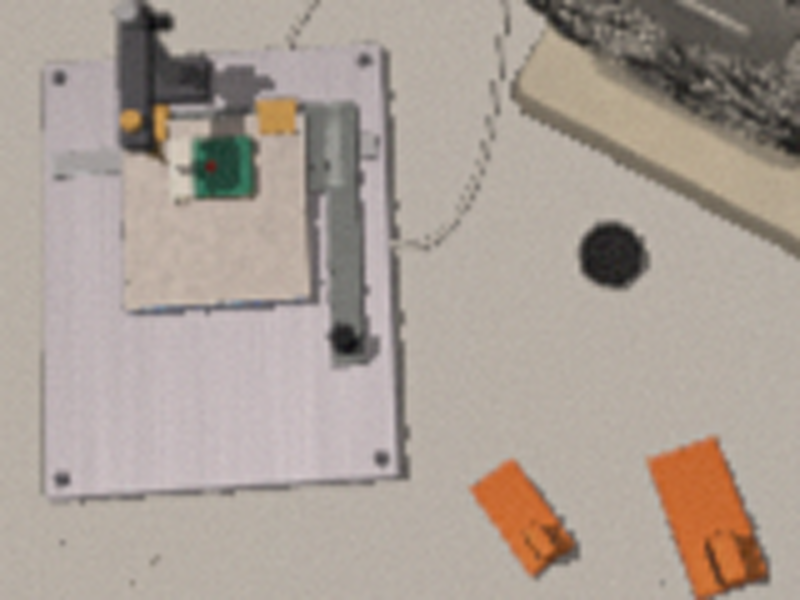

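View pics/c2.png

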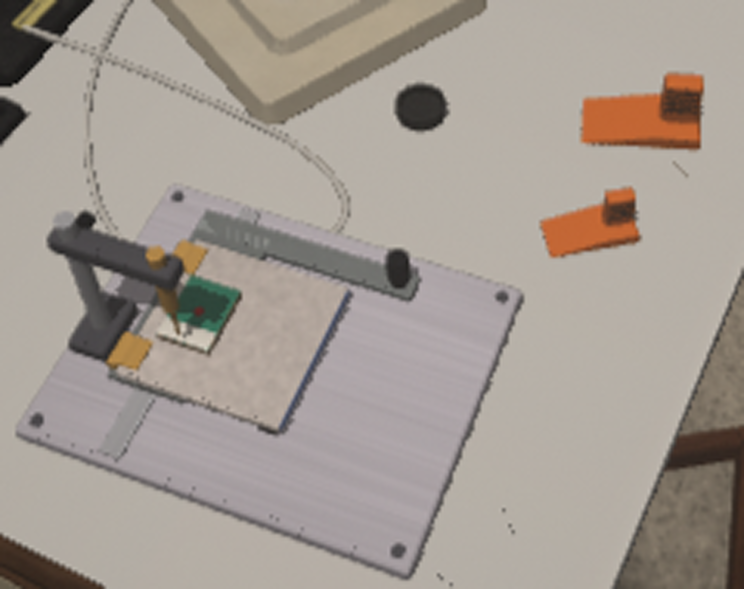

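c1 and c2 confirm the choice: the large orange wedge measures about 80 x 40 mm, with its fin end at lower right and its tip at upper left. In top pixels the knob is at about (274,210) and the red dot at (247,175). In scene pixels the dot is at (229,290), the needle tip at (223,297) and the knob top at (293,271). Next I'll locate everything from rays.

```bash
cat > m.py <<'E'
from h import *
t=np.array
def top(p): return t(p)/5+t([205,142])-.4
def sc(p): return t(p)/3.1+t([165,190])-.35
Ct,Cs=cam('top'),cam('scene')
def rig(cs,C):
    w=t([onz(C,p,12)[:2] for p in cs]); l=t([[122.5,95],[122.5,-95],[-122.5,-95],[-122.5,95]])
    H=w-w.mean(0); a=np.arctan2((l[:,0]*H[:,1]-l[:,1]*H[:,0]).sum(),(l*H).sum()); return w.mean(0),a,w
for C,cs in((Ct,[top(p) for p in[(42,64),(382,42),(406,474),(47,497)]]),(Cs,[sc(p) for p in[(17,432),(174,184),(523,292),(410,572)]])):
    c,a,w=rig(cs,C); print(c.round(1),np.degrees(a).round(2),[np.linalg.norm(w[i]-w[i-1]).round(0) for i in range(4)])
    A=t([[np.cos(a),-np.sin(a)],[np.sin(a),np.cos(a)]])
    L=lambda p:(A.T@(p[:2]-c)).round(1)
    if C is Ct:
        print('dot',L(onz(C,top((211,166)),26)),'knob',onz(C,top((344,332)),45).round(0),L(onz(C,top((344,332)),45)))
        print('edge',L(onz(C,top((126,308)),22)),L(onz(C,top((310,298)),22)))
    else:
        print('dot',L(onz(C,sc((199,311)),26)),'needle',L(onz(C,sc((180,331)),34)),'knob',onz(C,sc((398,254)),45).round(0),L(onz(C,sc((398,254)),45)))
        print('edge',L(onz(C,sc((283,427)),22)),L(onz(C,sc((350,291)),22)))
E
python3 m.py
```

```text
[555.3 189. ] 7.82 [np.float64(242.0), np.float64(190.0), np.float64(243.0), np.float64(191.0)]
dot [51.5  0.3] knob [516. 113.  45.] [-49.1 -70.2]
edge [-23.2  48.8] [-24.7 -50. ]
[552.  191.8] 7.55 [np.float64(241.0), np.float64(188.0), np.float64(242.0), np.float64(186.0)]
dot [54.3 -5.8] needle [55.  14.3] knob [514. 114.  45.] [-48.1 -72.5]
edge [-24.1  44.1] [-23.9 -51.8]
```

```bash
cat > go.py <<'E'
import sys
from h import *
# go.py x y z yaw_deg -> shift in tool cm and turn
x,y,z,yaw=map(float,sys.argv[1:5]); o=bot.get_obs()
Rm=R.from_euler('xyz',o['tcp_rot']).as_matrix()
d=Rm.T@(np.array([x,y,z])-o['tool_pos'])/10
psi=np.degrees(np.arctan2(Rm[1,0],Rm[0,0])); t=-((yaw-psi+180)%360-180)
print('t',o['time'],'pos',np.round(o['tool_pos'],1),'psi',psi.round(2),'shift',d.round(2),'turn',round(t,1),'j6',o['joint_positions'][5].round(2),'F',np.round(o['contact_force'],1),'w',o['grip_width'])
E
python3 go.py 400 -200 220 100
```

```text
t 0.1 pos [ 171.5 -495.8  201.9] psi 19.07 shift [ 31.26 -20.49  -1.77] turn -80.9 j6 -0.15 F [-0.6  0.4  0. ] w 91.84479260859557
```

```bash
python3 -m crank '[[[1,3,-2,0,-8],[1,6.2,-4.1,-0.3,-16],[1,10,-6.5,-0.6,-24],[1,14,-9.2,-0.8,-32],[1,18,-11.8,-1,-40],[1,22,-14.4,-1.2,-48],[1,26,-17,-1.5,-56],[1,29,-19,-1.7,-64],[1,31,-20.4,-1.8,-72],[1,31.3,-20.5,-1.8,-80]]]'; python3 go.py 400 110 180 187.7
```

```text
time: 1.1
tool_pos: [401.5, -197.7, 220.4]
tcp_rot: [3.141, -0.001, 1.738]
contact_force: [0.1, 0.2, 0.1]
grip_width: 91.9
finger_force: 0.0
t 1.1 pos [ 401.5 -197.7  220.4] psi 99.6 shift [30.36  4.98  4.07] turn -88.1 j6 -0.8 F [0.1 0.2 0.1] w 91.87282941867527
```

```bash
python3 -m crank '[[[1,3,0.5,0.4,-8.5],[1,6.5,1,0.9,-17],[1,10.5,1.7,1.4,-25.5],[1,14.5,2.4,1.9,-34],[1,18.5,3,2.5,-42.5],[1,22.5,3.7,3,-51],[1,26,4.3,3.5,-59.5],[1,29,4.8,3.9,-68],[1,30.3,5,4.1,-76.5],[1,30.4,5,4.1,-85]]]'; python3 go.py 470 110 160 187.7
python3 - <<'E'
from h import *
im,d,C=snap('wrist')
import shutil; shutil.copy('pics/_wrist.png','pics/w1.png'); print(bot.calibration('wrist')['vertical_fov'])
E
```

```text
time: 2.1
tool_pos: [401.2, 109.6, 178.9]
tcp_rot: [3.141, -0.001, -3.062]
contact_force: [0.1, -0.5, 0.2]
grip_width: 91.9
finger_force: 0.0
t 2.1 pos [401.2 109.6 178.9] psi -175.42 shift [-6.87 -0.51  1.88] turn -3.1 j6 -1.57 F [ 0.1 -0.5  0.2] w 91.87856603627812
69.83185802212073
```

View pics/w1.png

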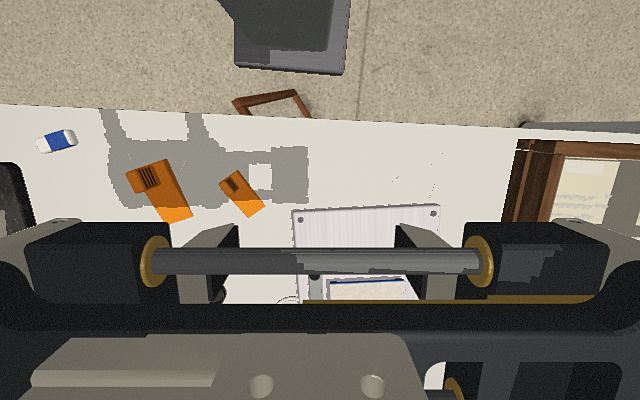

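The wrist view shows the two wedges at (160,190) and (240,195), the eraser at (57,140) and the plate's blue edge at (367,283), with the gripper hiding the rest. Next is the knob.

```bash
python3 go.py 514 114 80 187.7; python3 -m crank '[[[0.6,-2,-0.1,1,-3.1],[0.6,-4.5,-0.3,2.5,-3.1],[0.6,-7,-0.7,4.5,-3.1],[0.6,-9,-1,6.5,-3.1],[0.6,-10.5,-1.2,8,-3.1],[0.6,-11.2,-1.3,9.3,-3.1],[0.6,-11.27,-1.34,9.9,-3.1],[0.6,-11.27,-1.34,9.9,-3.1],[0.6,-11.27,-1.34,9.9,-3.1],[0.6,-11.27,-1.34,9.9,-3.1]]]'; python3 go.py 514 114 26 187.7
python3 - <<'E'
from h import *
im,d,C=snap('scene'); a=im[200:330,165:345,::-1]
cv2.imwrite('pics/c3.png',cv2.resize(a,None,fx=4,fy=4,interpolation=2))
E
```

```text
t 2.15 pos [401.3 108.9 179.1] psi -175.03 shift [-11.28  -0.47   9.89] turn -2.7 j6 -1.58 F [-0.4 -0.9  0.3] w 91.8909832645192
time: 3.15
tool_pos: [515.3, 102.6, 81.4]
tcp_rot: [-3.141, 0.001, -3.017]
contact_force: [0.4, -1.1, -0.3]
grip_width: 55.3
finger_force: 0.0
t 3.15 pos [515.3 102.6  81.4] psi -172.83 shift [-0.01  1.14  5.54] turn -0.5 j6 -1.65 F [ 0.4 -1.1 -0.3] w 55.34757617528192
```

View pics/c3.png

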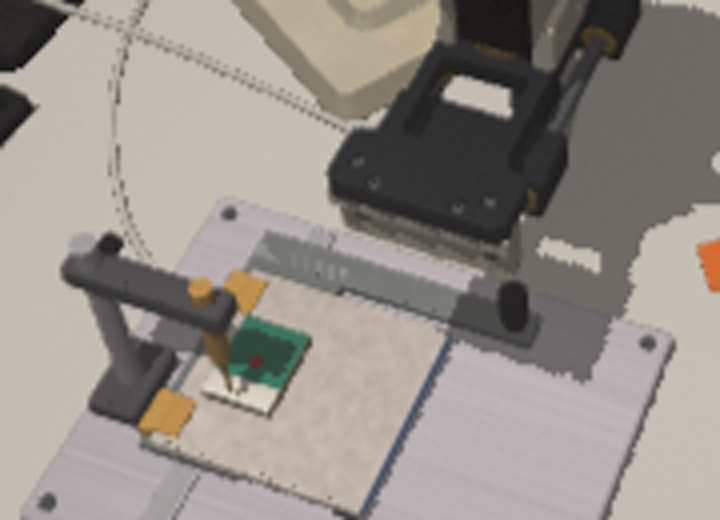

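The scene crop shows the open gripper just -y of the knob (crop (513,305)), still clear. The needle tip is at crop (230,388) and the dot at (257,361). I'll shift +11 mm, descend and grip.

```bash
python3 -m crank '[[[0.6,0,0.6,0,-0.5],[0.6,0,1.14,0.3,-0.5],[0.6,0,1.14,1.5,-0.5],[0.6,0,1.14,3,-0.5],[0.6,0,1.14,4.3,-0.5],[0.6,0,1.14,5.2,-0.5],[0.6,0,1.14,5.5,-0.5],[0.3,0,1.14,5.5,-0.5],[0.1,0,1.14,5.5,-0.5],[0.0,0,1.14,5.5,-0.5]]]'; python3 -m crank '[[[0,0,0,0,0],[0,0,0,0,0],[0,0,0,0,0],[0,0,0,0,0],[0,0,0,0,0],[0,0,0,0,0],[0,0,0,0,0],[0,0,0,0,0],[0,0,0,0,0],[0,0,0,0,0]]]';python3 go.py 514 114 26 187.7
```

```text
time: 4.2
tool_pos: [514.3, 113.8, 26.0]
tcp_rot: [-3.141, 0.001, -3.008]
contact_force: [-0.0, 0.7, -0.4]
grip_width: 35.7
finger_force: 0.0
time: 5.2
tool_pos: [513.8, 113.8, 25.5]
tcp_rot: [-3.142, -0.0, -3.008]
contact_force: [-0.8, 0.3, -1.0]
grip_width: 0.2
finger_force: 0.0
t 5.2 pos [513.8 113.8  25.5] psi -172.33 shift [-0.02  0.02 -0.05] turn -0.0 j6 -1.63 F [-0.8  0.3 -1. ] w 0.16527814872127924
```

The fingers closed on nothing, so I'm looking again.

Run:
```python
from h import *
im,d,C=snap('scene'); a=im[200:330,165:345,::-1]
im2,d2,C2=snap('top')
b=cv2.resize(im2[140:250,205:325,::-1],None,fx=4,fy=4,interpolation=2)
a=cv2.resize(a,None,fx=2,fy=2,interpolation=2)
k=np.zeros((440,800,3),np.uint8); k[:,:480]=b; k[:260,480:]=a[:, 40:360][:260]
cv2.imwrite('pics/c4.png',k)
for p in[(514,114,25),(514,114,45),(514,114,100)]: print(proj(C,p),proj(C2,p))
```

```text
[293.27327135 277.74783246] [273.84218995 210.16584929]
[292.83927717 271.73192937] [272.85039001 208.81307092]
[291.56354976 254.04816118] [269.90090782 204.79008649]
```

View pics/c4.png

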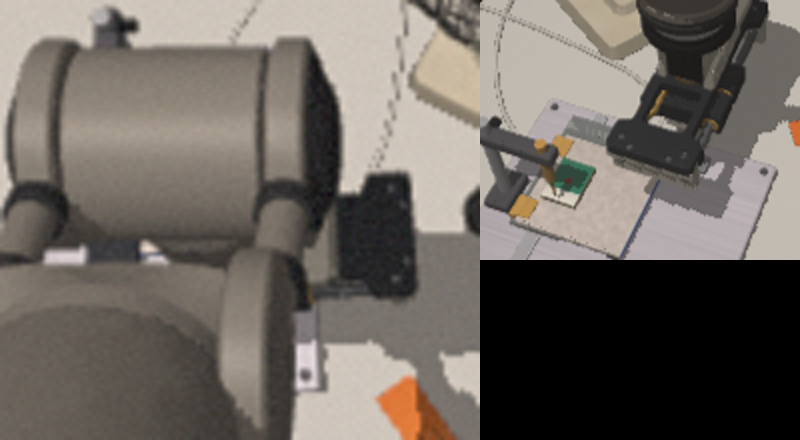

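Run:
```python
from h import *
C=cam('scene'); f,cx,cy,M=C; d=np.load('pics/_scene.npy'); v,u=np.mgrid[0:400,0:640]
P=np.stack([(u-cx)/f*d,(v-cy)/f*d,d],-1)@M[:3,:3].T+M[:3,3]
a=np.radians(7.7); A=np.array([[np.cos(a),np.sin(a)],[-np.sin(a),np.cos(a)]])
L=(P[...,:2]-[553.5,190.5])@A.T
im=cv2.imread('pics/_scene.png')
# gripper region
for r in range(225,296,5):
    print(r,[(c,*L[r,c].round(0).astype(int),int(P[r,c,2])) for c in range(245,320,8)])
```

```text
225 [(245, np.int64(104), np.int64(-172), 5), (253, np.int64(84), np.int64(-172), 13), (261, np.int64(71), np.int64(-182), 8), (269, np.int64(58), np.int64(-193), 0), (277, np.int64(-46), np.int64(-34), 219), (285, np.int64(-59), np.int64(-34), 223), (293, np.int64(-70), np.int64(-39), 222), (301, np.int64(-77), np.int64(-54), 208), (309, np.int64(-75), np.int64(-94), 163), (317, np.int64(-78), np.int64(-126), 129)]
230 [(245, np.int64(100), np.int64(-162), 1), (253, np.int64(84), np.int64(-169), 0), (261, np.int64(66), np.int64(-172), 4), (269, np.int64(51), np.int64(-180), 2), (277, np.int64(-34), np.int64(-55), 177), (285, np.int64(-48), np.int64(-56), 182), (293, np.int64(-61), np.int64(-58), 186), (301, np.int64(-72), np.int64(-65), 182), (309, np.int64(-75), np.int64(-92), 152), (317, np.int64(-45), np.int64(-215), 0)]
235 [(245, np.int64(94), np.int64(-150), 2), (253, np.int64(78), np.int64(-156), 1), (261, np.int64(62), np.int64(-161), 1), (269, np.int64(46), np.int64(-167), 1), (277, np.int64(-33), np.int64(-54), 166), (285, np.int64(-46), np.int64(-57), 167), (293, np.int64
[... 4435 characters left out ...]
), (269, np.int64(-17), np.int64(-30), 25), (277, np.int64(-60), np.int64(16), 117), (285, np.int64(-74), np.int64(16), 124), (293, np.int64(-87), np.int64(13), 127), (301, np.int64(-69), np.int64(-58), 10), (309, np.int64(-84), np.int64(-64), 10), (317, np.int64(-99), np.int64(-66), 15)]
295 [(245, np.int64(20), np.int64(-6), 24), (253, np.int64(6), np.int64(-9), 27), (261, np.int64(-7), np.int64(-16), 24), (269, np.int64(-21), np.int64(-20), 25), (277, np.int64(-32), np.int64(-31), 15), (285, np.int64(-46), np.int64(-37), 12), (293, np.int64(-60), np.int64(-42), 12), (301, np.int64(-73), np.int64(-49), 9), (309, np.int64(-255), np.int64(365), 745), (317, np.int64(-102), np.int64(-56), 14)]
```

Run:
```python
from h import *
for n in('pics/s1.png','pics/_scene.png'):
    im=cv2.imread(n).astype(int)[270:310,200:260]; b,g,r=im[...,0],im[...,1],im[...,2]
    w=np.clip(r-np.maximum(g,b)-30,0,None)*(r-g>30)*(g<70); y,x=np.nonzero(w>0); print(n,len(x),x.mean()+200,y.mean()+270)
a=cv2.imread('pics/_scene.png')[255:315,215:315]
cv2.imwrite('pics/c5.png',cv2.resize(a,None,fx=7,fy=7,interpolation=2))
```

```text
pics/s1.png 3 228.66666666666666 289.6666666666667
pics/_scene.png 3 228.66666666666666 289.6666666666667
```

View pics/c5.png

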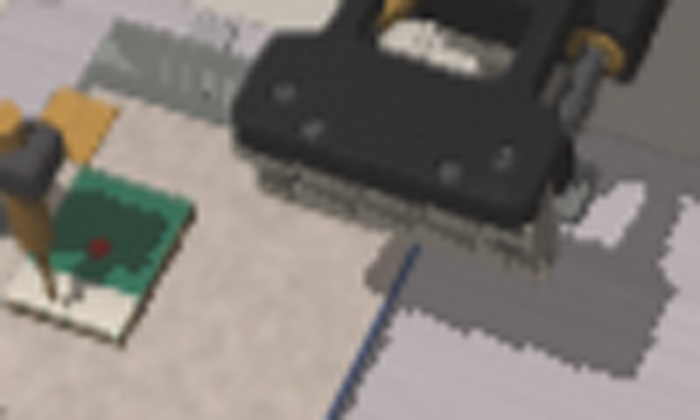

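Run:
```python
from h import *
C=cam('wrist',dict(tcp_rot=[3.141,-.001,-3.062],tool_pos=[401.2,109.6,178.9]))
a=np.radians(7.7); A=np.array([[np.cos(a),-np.sin(a)],[np.sin(a),np.cos(a)]])
W=lambda x,y,z:np.append(A@[x,y]+[553.5,190.5],z)
for n,p in dict(knob=W(-49,-71,45),edgeL=W(-24,-50,22),edgeR=W(-24,49,22),c1=W(-122.5,-95,12),c2=W(-122.5,95,12)).items(): print(n,proj(C,p).round(0))
im=cv2.imread('pics/w1.png'); h=cv2.cvtColor(im,cv2.COLOR_BGR2HSV); m=cv2.inRange(h,(5,150,80),(18,255,255))
for c in cv2.findContours(m,0,2)[0]:
    if cv2.contourArea(c)>300: r=cv2.minAreaRect(c); print([onz(C,p,6)[:2].round(0).tolist() for p in cv2.boxPoints(r)])
im,d,C=snap('wrist'); print(bot.get_obs()['grip_width'])
f,cx,cy,M=C; print('knob now',proj(C,W(-49,-71,45)),M[:3,3])
v,u=np.mgrid[0:400,0:640];P=np.stack([(u-cx)/f*d,(v-cy)/f*d,d],-1)@M[:3,:3].T+M[:3,3]
L=(P[...,:2]-[553.5,190.5])@A
s=(P[...,2]>27)&(P[...,2]<75)&(d>0)&(abs(L[...,0])<122)&(abs(L[...,1])<95)
print(s.sum(),np.c_[u[s],v[s],L[s],P[s][:,2]][::max(1,s.sum()//40)].round(0).astype(int).tolist())
```

```text
knob [312. 274.]
edgeL [329. 282.]
edgeR [404. 278.]
c1 [290. 210.]
c2 [439. 202.]
[[419.0, -14.0], [398.0, 10.0], [443.0, 47.0], [465.0, 23.0]]
[[414.0, -130.0], [387.0, -79.0], [464.0, -46.0], [494.0, -100.0]]
0.2146048171129963
knob now [314.70530935 235.76804084] [448.53086878 105.73320455 208.84843449]
891 [[316, 218, -55, -70, 28], [315, 220, -54, -71, 30], [322, 221, -55, -66, 34], [312, 223, -60, -73, 52], [319, 224, -55, -68, 40], [309, 226, -59, -74, 56], [315, 227, -58, -71, 54], [321, 228, -59, -67, 58], [311, 230, -60, -73, 63], [318, 231, -58, -69, 61], [324, 232, -60, -66, 66], [314, 234, -58, -71, 65], [320, 235, -58, -68, 66], [317, 237, -58, -70, 69], [320, 239, -58, -68, 71], [453, 276, -12, 26, 27], [461, 283, -6, 33, 27], [440, 291, 0, 18, 27], [450, 299, 7, 26, 27], [460, 362, 62, 40, 27], [455, 365, 65, 37, 27], [460, 367, 67, 41, 27], [437, 369, 62, 20, 33], [429, 371, 65, 15, 33], [456, 371, 70, 38, 28], [445, 372, 71, 30, 27], [433, 373, 66, 18, 33], [427, 374, 68, 14, 32], [454, 374, 73, 37, 27], [444, 375, 74, 29, 27], [450, 376, 50, 21, 51], [456, 377, 76, 39, 27], [459, 378, 77, 41, 28], [437, 380, 79, 24, 27], [438, 381, 79, 25, 28], [441, 382, 80, 28, 28], [449, 383, 82, 34, 27], [453, 384, 52, 21, 56], [456, 385, 51, 22, 57], [438, 387, 84, 25, 29], [448, 388, 85, 33, 28]]
```

Run:
```python
from h import *
im=cv2.imread('pics/_wrist.png'); d=np.load('pics/_wrist.npy'); f,cx,cy,M=cam('wrist')
a=np.radians(7.7); A=np.array([[np.cos(a),-np.sin(a)],[np.sin(a),np.cos(a)]])
v,u=np.mgrid[0:400,0:640];P=np.stack([(u-cx)/f*d,(v-cy)/f*d,d],-1)@M[:3,:3].T+M[:3,3]
L=(P[...,:2]-[553.5,190.5])@A
for r in range(208,250,4): print(r,[('%d:%d,%d,%d|%d'%(c,*L[r,c],P[r,c,2],im[r,c].mean())) for c in range(292,346,5)])
```

```text
208 ['292:-57,-87,12|159', '297:-57,-83,13|153', '302:-57,-80,12|152', '307:-58,-76,16|82', '312:-59,-73,19|70', '317:-59,-69,19|95', '322:-58,-66,19|93', '327:-59,-62,19|93', '332:-57,-58,13|173', '337:-57,-55,12|153', '342:-57,-51,13|149']
212 ['292:-54,-87,14|157', '297:-54,-83,12|153', '302:-54,-80,13|157', '307:-56,-76,19|84', '312:-56,-73,19|101', '317:-56,-69,20|170', '322:-56,-66,19|158', '327:-56,-62,20|154', '332:-55,-59,18|164', '337:-54,-55,13|152', '342:-54,-51,13|148']
216 ['292:-51,-87,12|157', '297:-51,-83,13|157', '302:-51,-80,13|155', '307:-53,-76,20|81', '312:-53,-73,19|96', '317:-53,-69,20|52', '322:-53,-66,20|142', '327:-53,-62,19|156', '332:-52,-59,18|189', '337:-115,-69,208|152', '342:-51,-51,13|145']
220 ['292:-48,-87,13|164', '297:-48,-83,13|158', '302:-48,-80,13|159', '307:-50,-76,19|81', '312:-52,-72,25|24', '317:-54,-69,31|21', '322:-54,-66,31|17', '327:-50,-62,19|103', '332:-49,-58,17|108', '337:-48,-55,13|158', '342:-48,-51,13|153']
224 ['292:-84,-77,124|30', '297:-84,-76,123|32', '302:-85,-74,124|22', '307:-84,-72,123|32', '312:-59,-72,54|84', '317:-54,
[... 891 characters left out ...]
-75,136|18', '302:-84,-73,136|29', '307:-85,-72,137|33', '312:-57,-72,72|11', '317:-58,-69,73|10', '322:-81,-68,129|91', '327:-85,-67,137|22', '332:-84,-65,136|19', '337:-84,-64,136|28', '342:-84,-63,136|32']
244 ['292:-84,-76,138|49', '297:-85,-74,140|49', '302:-84,-73,139|44', '307:-84,-72,139|44', '312:-58,-72,78|18', '317:-58,-69,78|19', '322:-80,-68,129|91', '327:-84,-67,139|45', '332:-85,-65,140|49', '337:-84,-64,139|44', '342:-84,-63,138|49']
248 ['292:-83,-76,139|49', '297:-84,-74,140|44', '302:-84,-73,140|49', '307:-83,-72,138|50', '312:-79,-71,129|38', '317:-79,-69,130|53', '322:-79,-68,130|59', '327:-84,-67,140|52', '332:-83,-65,139|50', '337:-83,-64,138|49', '342:-83,-63,139|50']
```

```bash
python3 -m crank '[[[0.4,0,0,0,0],[0.4,0,0,0,0],[0.4,0,0,0,0],[0.4,0,0,0,0],[0.4,0,0,0,0],[0.4,0,0,0,0],[0.4,0,0,0,0],[0.4,0,0,0,0],[0.4,0,0,0,0],[0.4,0,0,0,0]]]'
python3 - <<'E'
from h import *
im,d,C=snap('wrist'); f,cx,cy,M=C
a=np.radians(7.7); A=np.array([[np.cos(a),-np.sin(a)],[np.sin(a),np.cos(a)]])
v,u=np.mgrid[0:400,0:640];P=np.stack([(u-cx)/f*d,(v-cy)/f*d,d],-1)@M[:3,:3].T+M[:3,3]
L=(P[...,:2]-[553.5,190.5])@A
for r in range(204,244,4): print(r,[('%d:%d,%d,%d|%d'%(c,*L[r,c],P[r,c,2],im[r,c].mean())) for c in range(268,368,6)])
cv2.imwrite('pics/c6.png',cv2.resize(im[170:270,250:390,::-1],None,fx=5,fy=5,interpolation=2))
E
```

```text
time: 6.35
tool_pos: [513.8, 113.8, 25.5]
tcp_rot: [-3.142, 0.0, -3.008]
contact_force: [-0.0, -0.8, 0.0]
grip_width: 36.9
finger_force: 0.0
204 ['268:-57,-106,2|142', '274:-57,-101,1|139', '280:-56,-97,1|140', '286:-59,-91,12|139', '292:-60,-87,14|158', '298:-59,-83,12|157', '304:-59,-78,12|155', '310:-60,-74,12|158', '316:-60,-70,13|158', '322:-60,-66,14|155', '328:-60,-61,13|155', '334:-60,-57,13|155', '340:-60,-53,12|150', '346:-60,-48,12|154', '352:-60,-44,12|159', '358:-60,-40,13|148', '364:-60,-36,13|153']
208 ['268:-53,-106,2|140', '274:-53,-102,0|143', '280:-53,-97,1|145', '286:-57,-91,12|136', '292:-57,-87,13|160', '298:-57,-83,12|158', '304:-57,-78,13|154', '310:-58,-74,18|74', '316:-59,-70,19|76', '322:-58,-66,18|72', '328:-58,-61,18|76', '334:-57,-57,13|156', '340:-57,-53,13|152', '346:-57,-48,12|153', '352:-57,-44,14|156', '358:-57,-40,12|152', '364:-57,-36,13|153']
212 ['268:-50,-106,1|143', '274:-50,-102,0|138', '280:-50,-97,0|138', '286:-53,-91,11|137', '292:-54,-87,12|159', '298:-54,-83,13|155', '304:-54,-78,12|159', '310:-56,-74,20|99', '316:-56,-70,20|97', '322:-5
[... 2081 characters left out ...]
6', '280:-58,-89,67|33', '286:-34,-92,10|137', '292:-35,-87,12|159', '298:-36,-83,13|156', '304:-35,-79,12|153', '310:-49,-73,45|12', '316:-49,-70,45|19', '322:-49,-66,45|19', '328:-49,-62,45|27', '334:-36,-57,14|150', '340:-35,-52,13|150', '346:-35,-48,13|160', '352:-58,-51,67|26', '358:-59,-48,71|104', '364:-59,-45,72|103']
240 ['268:-59,-94,76|106', '274:-59,-90,77|109', '280:-58,-88,73|25', '286:-32,-92,11|136', '292:-32,-87,13|156', '298:-32,-83,13|154', '304:-33,-79,13|153', '310:-46,-73,45|12', '316:-46,-70,45|12', '322:-46,-66,46|17', '328:-46,-62,45|25', '334:-32,-57,13|150', '340:-33,-52,14|147', '346:-32,-48,12|160', '352:-57,-51,71|15', '358:-59,-49,76|112', '364:-59,-46,76|104']
```

View pics/c6.png

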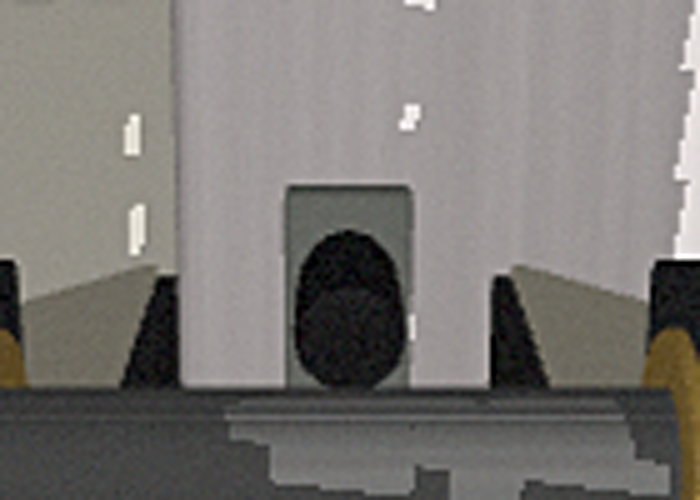

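The crop shows the knob centred at crop (350,310), exactly midway between the two fingertips at (155,265) and (515,265). Depth puts those tips at z≈50, so the fingers end about 25 mm above the reported TCP and closed over the knob's top. I'll lower in steps, watching force and depth.

```bash
cat > tip.py <<'E'
from h import *
im,d,C=snap('wrist'); f,cx,cy,M=C; o=bot.get_obs()
v,u=np.mgrid[0:400,0:640];P=np.stack([(u-cx)/f*d,(v-cy)/f*d,d],-1)@M[:3,:3].T+M[:3,3]
T=np.eye(4);T[:3,:3]=R.from_euler('xyz',o['tcp_rot']).as_matrix();T[:3,3]=o['tool_pos']
Q=(P-T[:3,3])@T[:3,:3]   # tool coords
s=(d>0)&(abs(Q[...,0]-9.5)<3)&(abs(Q[...,1])<60)&(Q[...,2]>-60)&(Q[...,2]<0)
b,g,r=cv2.split(cv2.imread('pics/_wrist.png').astype(int)); s&=(r>70)&(r<140)
q=Q[s]; i=np.argsort(-q[:,2])[:6]; print('lowest finger pts, tool mm',q[i].round(0).tolist(),'F',np.round(o['contact_force'],1),'w',o['grip_width'],'pos',np.round(o['tool_pos'],1))
E
python3 -m crank '[[[0.4,0,0,0.2,0],[0.4,0,0,0.5,0],[0.4,0,0,0.8,0],[0.4,0,0,1,0],[0.4,0,0,1,0],[0.4,0,0,1,0],[0.4,0,0,1,0],[0.4,0,0,1,0],[0.4,0,0,1,0],[0.4,0,0,1,0]]]'; python3 tip.py
```

```text
time: 7.4
tool_pos: [513.8, 113.8, 15.5]
tcp_rot: [-3.141, 0.0, -3.008]
contact_force: [-0.2, -0.3, 0.4]
grip_width: 36.8
finger_force: 0.0
lowest finger pts, tool mm [[9.0, -6.0, -0.0], [8.0, -6.0, -1.0], [9.0, 11.0, -2.0], [9.0, -3.0, -2.0], [9.0, -0.0, -2.0], [9.0, 2.0, -2.0]] F [0.5 0.2 0. ] w 36.6666058219215 pos [513.8 113.8  15.5]
```

```bash
sed -i 's/(abs(Q\[...,1\])<60)/(abs(abs(Q[...,1])-26)<8)/; s/Q\[...,2\]<0)/Q[...,2]<-6)/' tip.py; python3 tip.py; python3 -m crank '[[[0.4,0,0,0.1,0],[0.4,0,0,0.2,0],[0.4,0,0,0.3,0],[0.4,0,0,0.4,0],[0.4,0,0,0.5,0],[0.4,0,0,0.6,0],[0.4,0,0,0.6,0],[0.4,0,0,0.6,0],[0.4,0,0,0.6,0],[0.4,0,0,0.6,0]]]'; python3 tip.py
```

```text
lowest finger pts, tool mm [[9.0, 22.0, -25.0], [8.0, 19.0, -25.0], [10.0, -20.0, -26.0], [10.0, 23.0, -26.0], [9.0, 21.0, -26.0], [9.0, -20.0, -26.0]] F [-0.7  0.8 -0.2] w 36.848595464774945 pos [513.8 113.8  15.5]
time: 8.5
tool_pos: [513.8, 113.8, 9.5]
tcp_rot: [-3.142, 0.0, -3.008]
contact_force: [-0.8, 0.9, 0.9]
grip_width: 36.8
finger_force: 0.0
lowest finger pts, tool mm [[10.0, -21.0, -25.0], [10.0, 22.0, -25.0], [8.0, -20.0, -25.0], [10.0, 22.0, -25.0], [8.0, 19.0, -26.0], [9.0, -20.0, -26.0]] F [-0.1  0.6 -0.2] w 36.46053691798676 pos [513.8 113.8   9.5]
```

Confirmed: no contact with reported TCP z at 9.5, below the base top, so the real fingertips are 25 mm above the reported TCP. I'll lower another 10 mm and grip.

```bash
python3 -m crank '[[[0.4,0,0,0.3,0],[0.4,0,0,0.6,0],[0.4,0,0,0.9,0],[0.4,0,0,1,0],[0.2,0,0,1,0],[0,0,0,1,0],[0,0,0,1,0],[0,0,0,1,0],[0,0,0,1,0],[0,0,0,1,0]]]'; python3 -m crank '[[[0,0,0.2,0,0],[0,0,0.4,0,0],[0,0,0.7,0,0],[0,0,1,0,0],[0,0,1.3,0,0],[0,0,1.6,0,0],[0,0,1.8,0,0],[0,0,2.0,0,0],[0,0,2.0,0,0],[0,0,2.0,0,0]]]'
python3 - <<'E'
from h import *
im,d,C=snap('scene'); f,cx,cy,M=C
a=np.radians(7.7); A=np.array([[np.cos(a),-np.sin(a)],[np.sin(a),np.cos(a)]])
im=im.astype(int); r,g,b=im[...,0],im[...,1],im[...,2]
s=np.zeros((400,640),bool); s[275:315,200:255]=1; s&=(r-np.maximum(g,b)>25)&(g<75)
y,x=np.nonzero(s); print([(i,j,*im[j,i]) for i,j in zip(x,y)])
cv2.imwrite('pics/c7.png',cv2.resize(im[275:310,205:255,::-1].astype(np.uint8),None,fx=12,fy=12,interpolation=2))
E
```

```text
time: 9.55
tool_pos: [513.9, 114.0, -0.4]
tcp_rot: [3.142, 0.0, -3.008]
contact_force: [-0.7, 2.1, 1.0]
grip_width: 12.7
finger_force: 30.0
time: 10.55
tool_pos: [511.2, 134.1, -0.4]
tcp_rot: [3.141, 0.0, -3.008]
contact_force: [-0.5, 1.5, 1.7]
grip_width: 13.0
finger_force: 30.0
[(np.int64(223), np.int64(298), np.int64(149), np.int64(59), np.int64(51)), (np.int64(224), np.int64(298), np.int64(104), np.int64(42), np.int64(39)), (np.int64(225), np.int64(298), np.int64(122), np.int64(48), np.int64(45)), (np.int64(223), np.int64(299), np.int64(134), np.int64(69), np.int64(60)), (np.int64(224), np.int64(299), np.int64(120), np.int64(47), np.int64(43)), (np.int64(225), np.int64(299), np.int64(104), np.int64(68), np.int64(59))]
```

```bash
cat > nd.py <<'E'
from h import *
im,d,C=snap('wrist'); f,cx,cy,M=C
a=np.radians(7.7); A=np.array([[np.cos(a),-np.sin(a)],[np.sin(a),np.cos(a)]])
v,u=np.mgrid[0:400,0:640];P=np.stack([(u-cx)/f*d,(v-cy)/f*d,d],-1)@M[:3,:3].T+M[:3,3]
L=(P[...,:2]-[553.5,190.5])@A; Z=P[...,2]
i=im.astype(int); r,g,b=i[...,0],i[...,1],i[...,2]
s=(r-np.maximum(g,b)>40)&(d>0)&(abs(Z-27)<4)&(abs(L[...,0]-50)<30)&(abs(L[...,1]-20)<40)
print('red',s.sum(), np.c_[u[s],v[s]].mean(0),L[s].mean(0).round(1),Z[s].mean().round(1))
n=(d>0)&(Z>31)&(Z<90)&(abs(L[...,0]-50)<12)&(abs(L[...,1]-20)<12)
print('needle',n.sum(),np.c_[u[n],v[n],L[n],Z[n]][np.argsort(Z[n])][:60:2].round(1).tolist())
E
python3 nd.py
python3 - <<'E'
import sys;sys.path.insert(0,'.')
from h import *
im=cv2.imread('pics/_wrist.png')[340:400,400:500]; cv2.imwrite('pics/c8.png',cv2.resize(im,None,fx=8,fy=8,interpolation=2))
E
```

```text
red 0 [nan nan] [nan nan] nan
needle 29 [[441.0, 378.0, 44.6, 31.4, 32.1], [440.0, 386.0, 50.9, 31.3, 32.2], [440.0, 388.0, 52.2, 31.3, 32.5], [441.0, 380.0, 45.7, 31.3, 32.6], [442.0, 371.0, 38.5, 31.1, 32.7], [442.0, 379.0, 44.7, 31.8, 32.7], [441.0, 384.0, 48.6, 31.5, 32.8], [442.0, 372.0, 39.0, 31.0, 32.9], [442.0, 378.0, 43.6, 31.5, 33.0], [443.0, 371.0, 38.1, 31.5, 33.0], [441.0, 385.0, 49.2, 31.4, 33.1], [441.0, 382.0, 46.7, 31.2, 33.1], [442.0, 373.0, 39.3, 30.9, 33.4], [441.0, 387.0, 50.3, 31.4, 33.5], [443.0, 377.0, 41.8, 31.5, 34.0]]nd.py:8: RuntimeWarning: Mean of empty slice.
  print('red',s.sum(), np.c_[u[s],v[s]].mean(0),L[s].mean(0).round(1),Z[s].mean().round(1))
  ret = um.true_divide(
  ret = ret.dtype.type(ret / rcount)
```

Run:
```python
from h import *
C=cam('scene'); a=np.radians(7.7); yd=np.array([-np.sin(a),np.cos(a),0])
im=cv2.imread('pics/s1.png').astype(int)[284:296,222:236]; w=np.clip(im[...,2]-np.maximum(im[...,1],im[...,0])-5,0,None)
w[(im[...,1]>110)]=0; yy,xx=np.mgrid[284:296,222:236]; w[(abs(xx-228.7)>3)|(abs(yy-289.7)>3)]=0
print(w.tolist()); c=np.array([(w*xx).sum(),(w*yy).sum()])/w.sum(); print('dot s1',c)
for zc in(26,27):
  p=onz(C,c,zc)
  for s in(18,20,22,24): print(zc,s,'dot',proj(C,p+s*yd).round(2),'tip',proj(C,p+s*yd+[0,0,8]).round(2))
for n in('pics/s1.png','pics/_scene.png'):
  im=cv2.imread(n).astype(int)
  for r in range(288,302): print(n,r,[tuple(im[r,x,::-1].tolist()) for x in range(218,228)])
```

```text
[[0, 0, 0, 0, 0, 0, 0, 0, 0, 0, 0, 0, 0, 0], [0, 0, 0, 0, 0, 0, 0, 0, 0, 0, 0, 0, 0, 0], [0, 0, 0, 0, 0, 0, 0, 0, 0, 0, 0, 0, 0, 0], [0, 0, 0, 0, 0, 0, 0, 0, 0, 0, 0, 0, 0, 0], [0, 0, 0, 0, 0, 0, 0, 0, 0, 0, 0, 0, 0, 0], [0, 0, 0, 0, 0, 0, 21, 30, 3, 0, 0, 0, 0, 0], [0, 0, 0, 0, 0, 0, 38, 43, 21, 0, 0, 0, 0, 0], [0, 0, 0, 0, 0, 0, 18, 18, 0, 0, 0, 0, 0, 0], [0, 0, 0, 0, 0, 0, 0, 0, 0, 0, 0, 0, 0, 0], [0, 0, 0, 0, 0, 0, 0, 0, 0, 0, 0, 0, 0, 0], [0, 0, 0, 0, 0, 0, 0, 0, 0, 0, 0, 0, 0, 0], [0, 0, 0, 0, 0, 0, 0, 0, 0, 0, 0, 0, 0, 0]]
dot s1 [228.72395833 289.90625   ]
26 18 dot [224.17 297.87] tip [223.49 295.55]
26 20 dot [223.65 298.77] tip [222.97 296.45]
26 22 dot [223.14 299.67] tip [222.45 297.36]
26 24 dot [222.62 300.58] tip [221.93 298.26]
27 18 dot [224.16 297.89] tip [223.48 295.56]
27 20 dot [223.64 298.79] tip [222.96 296.46]
27 22 dot [223.13 299.69] tip [222.44 297.37]
27 24 dot [222.61 300.59] tip [221.92 298.28]
pics/s1.png 288 [(98, 77, 49), (92, 73, 46), (85, 69, 45), (80, 64, 44), (65, 61, 44), (48, 66, 54), (45, 66, 56), (46, 68, 57), (47, 69, 58), (45, 67, 56)]
pics
[... 3924 characters left out ...]
), (59, 106, 85)]
pics/_scene.png 298 [(63, 118, 95), (63, 118, 95), (63, 118, 95), (62, 117, 95), (86, 98, 78), (149, 59, 51), (104, 42, 39), (122, 48, 45), (73, 106, 86), (63, 118, 94)]
pics/_scene.png 299 [(64, 121, 96), (63, 119, 95), (63, 120, 96), (64, 118, 94), (69, 114, 92), (134, 69, 60), (120, 47, 43), (104, 68, 59), (70, 115, 93), (63, 120, 96)]
pics/_scene.png 300 [(63, 120, 96), (62, 119, 95), (63, 119, 96), (64, 120, 95), (63, 119, 96), (84, 111, 89), (85, 109, 88), (73, 112, 91), (67, 121, 98), (64, 122, 98)]
pics/_scene.png 301 [(65, 121, 97), (62, 119, 96), (62, 119, 95), (62, 119, 95), (62, 120, 96), (64, 122, 97), (65, 123, 98), (64, 122, 97), (65, 123, 98), (65, 123, 98)]
```

View pics/c7.png

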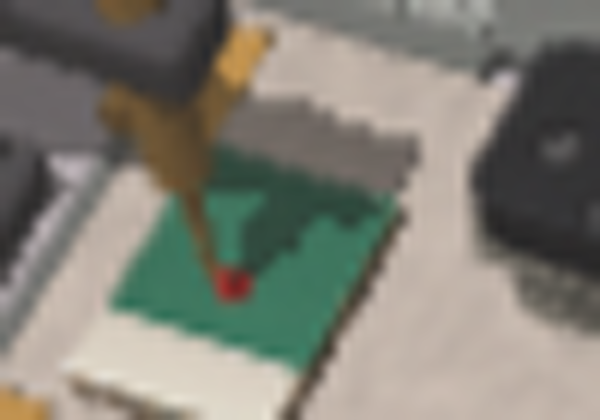

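The last crop shows the dot at scene (224.0,298.4) and the needle tip at about (222.1,297.6). With the tip 8 mm above the dot, the dot should appear at about (222.8,299.8), so another 3 mm or so in +y is needed.

```bash
python3 -m crank '[[[0,0,0.1,0,0],[0,0,0.2,0,0],[0,0,0.3,0,0],[0,0,0.3,0,0],[0,0,0.3,0,0],[0,0,0.3,0,0],[0,0,0.3,0,0],[0,0,0.3,0,0],[0,0,0.3,0,0],[0,0,0.3,0,0]]]'
cat > dot.py <<'E'
from h import *
im,d,C=snap('scene'); i=im.astype(float); yy,xx=np.mgrid[294:306,217:232]; c=i[294:306,217:232]
w=np.clip(c[...,0]-c[...,1],0,None); w[w<8]=0
print(w.astype(int)); m=(yy>=297)
w=np.where(m,w,0); print('dot',(w*xx).sum()/w.sum(),(w*yy).sum()/w.sum())
p=onz(C,[222.1,297.6],34); print('expected dot px',proj(C,p-[0,0,8]),proj(C,p-[0,0,6]))
E
python3 dot.py
```

```text
time: 11.65
tool_pos: [510.9, 136.5, -0.5]
tcp_rot: [-3.141, 0.0, -3.008]
contact_force: [3.0, -2.2, 2.7]
grip_width: 13.0
finger_force: 30.0
[[  0   0   0   0  14   0   0   0   0   0   0   0   0   0   0]
 [  0   0   0   0   0   0   0   0   0   0   0   0   0   0   0]
 [  0   0   0   0   0  10   0   0   0   0   0   0   0   0   0]
 [  0   0   0   0   0  14   0   0   0   0   0   0   0   0   0]
 [  0   0   0   0   0  21  71  30   0   0   0   0   0   0   0]
 [  0   0   0   0   0  75 108  99   0   0   0   0   0   0   0]
 [  0   0   0   0   0  35 103  79   0   0   0   0   0   0   0]
 [  0   0   0   0   0   0   0   0   0   0   0   0   0   0   0]
 [  0   0   0   0   0   0   0   0   0   0   0   0   0   0   0]
 [  0   0   0   0   0   0   0   0   0   0   0   0   0   0   0]
 [  9   0   0   0   0   0   0   0   0   0   0   0   0   0   0]
 [  9   9   9   8   0   0   0   0   0   0   0   0   0   0   0]]
dot 222.77908689248895 299.4742268041237
expected dot px [222.78668551 299.91843536] [222.61593691 299.34194206]
```

```bash
python3 -m crank '[[[0,0,0.06,0,0],[0,0,0.06,0,0],[0,0,0.06,0,0],[0,0,0.06,0,0],[0.4,0,0.06,0,0],[0.4,0,0.06,0,0],[0.4,0,0.06,0,0],[0.4,0,0.06,0,0],[0.4,0,0.06,-1.5,0],[0.4,0,0.06,-4,0]]]'; python3 dot.py; python3 go.py 400 136 160 187.7
```

```text
time: 12.7
tool_pos: [509.0, 137.1, 38.4]
tcp_rot: [3.142, -0.004, -3.008]
contact_force: [0.8, -0.1, 0.0]
grip_width: 36.8
finger_force: 0.0
[[  0   0   0   0  13   0   0   0   0   0   0   0   0   0   0]
 [  0   0   0   0   0   0   0   0   0   0   0   0   0   0   0]
 [  0   0   0   0   0  10   0   0   0   0   0   0   0   0   0]
 [  0   0   0   0   0  13   0   0   0   0   0   0   0   0   0]
 [  0   0   0   0   0  16  13   0   0   0   0   0   0   0   0]
 [  0   0   0   0   0  75  86  87   0   0   0   0   0   0   0]
 [  0   0   0   0   0  89 108  86   0   0   0   0   0   0   0]
 [  0   0   0   0   0   0  36   0   0   0   0   0   0   0   0]
 [  0   0   0   0   0   0   0   0   0   0   0   0   0   0   0]
 [  0   0   0   0   0   0   0   0   0   0   0   0   0   0   0]
 [  0   0   0   0   0   0   0   0   0   0   0   0   0   0   0]
 [  8   9   0   0   0   0   0   0   0   0   0   0   0   0   0]]
dot 222.81948881789137 299.6421725239617
expected dot px [222.78668551 299.91843536] [222.61593691 299.34194206]
t 12.75 pos [512.1 137.5  43.1] psi -172.32 shift [ 11.08   1.35 -11.73] turn -0.0 j6 -1.59 F [2.4 0.6 3.9] w 36.89604170984886
```

The dot now reads (222.8,299.6) against an expected (222.8,299.3 to 299.9), so it's aligned. Next I'll retreat and swing round to the wedge with the camera in front.

```bash
python3 -m crank '[[[0.5,0.5,0,-2.5,0],[0.5,2.5,-0.5,-5.5,8],[0.5,5.5,-2,-8,16],[0.5,9,-4,-10,24.5],[0.5,11.5,-6,-10.7,33],[0.5,12.3,-7.2,-10.7,41],[0.5,12.3,-7.2,-10.7,49],[0.5,12.3,-7.2,-10.7,57.5],[0.5,12.3,-7.2,-10.7,66],[0.5,12.3,-7.2,-10.7,74]]]'; python3 go.py 385 -100 180 23.4
```

```text
time: 13.75
tool_pos: [398.1, 49.4, 146.5]
tcp_rot: [-3.142, -0.0, 1.978]
contact_force: [-0.6, 0.0, -0.1]
grip_width: 46.1
finger_force: 0.0
t 13.75 pos [398.1  49.4 146.5] psi 113.31 shift [-13.2   -7.12  -3.35] turn 89.9 j6 -0.47 F [-0.6  0.  -0.1] w 46.104619959030444
```

```bash
python3 -m crank '[[[0.5,-1,-0.5,-0.5,8.5],[0.5,-3,-1.5,-1,17],[0.5,-5.5,-3,-1.5,25.5],[0.5,-8,-4.5,-2,34],[0.5,-10.5,-5.7,-2.6,42.5],[0.5,-12.5,-6.7,-3.1,51],[0.5,-13.2,-7.1,-3.3,59.5],[0.5,-13.2,-7.1,-3.3,68],[0.5,-13.2,-7.1,-3.3,76],[0.5,-13.2,-7.1,-3.3,84]]]'
cat > wd.py <<'E'
from h import *
im,d,C=snap('wrist'); f,cx,cy,M=C
v,u=np.mgrid[0:400,0:640];P=np.stack([(u-cx)/f*d,(v-cy)/f*d,d],-1)@M[:3,:3].T+M[:3,3]
h=cv2.cvtColor(im,cv2.COLOR_RGB2HSV); m=cv2.inRange(h,(4,140,60),(18,255,255))
for c in cv2.findContours(m,0,2)[0]:
    if cv2.contourArea(c)<300: continue
    k=np.zeros_like(m); cv2.drawContours(k,[c],-1,255,-1); s=(k>0)&(d>0); q=P[s]
    print('area',cv2.contourArea(c),'px',cv2.boundingRect(c))
    b=q[q[:,2]<18]; t=q[q[:,2]>44]
    r=cv2.minAreaRect(b[:,:2].astype(np.float32)); print(' body',r,np.round(cv2.boxPoints(r)).tolist(),'mean z',b[:,2].mean())
    if len(t)>10: r=cv2.minAreaRect(t[:,:2].astype(np.float32)); print(' fin',np.round(r[0],1),np.round(r[1],1),r[2],t[:,2].mean())
E
python3 wd.py; python3 go.py 413 -94 50 23.4
```

```text
time: 14.75
tool_pos: [386.1, -100.0, 179.4]
tcp_rot: [-3.141, 0.0, 0.512]
contact_force: [0.3, 0.9, -0.9]
grip_width: 45.9
finger_force: 0.0
area 2151.5 px (305, 101, 39, 72)
 body ((436.46124267578125, -81.58839416503906), (79.55477142333984, 39.766334533691406), 23.00800895690918) [[392.0, -79.0], [408.0, -115.0], [481.0, -84.0], [465.0, -48.0]] mean z 10.408982761427719
 fin [413.8 -91.1] [25.2 14.8] 23.170867919921875 50.44279911877734
area 1207.5 px (232, 72, 35, 54)
 body ((430.6081237792969, 16.700260162353516), (58.2813606262207, 29.272550582885742), 39.250511169433594) [[399.0, 10.0], [417.0, -13.0], [462.0, 24.0], [444.0, 46.0]] mean z 7.8875966170396525
t 14.8 pos [386.1 -99.9 179.4] psi 28.93 shift [ 2.64  0.78 12.94] turn 5.5 j6 0.62 F [-0.2  0.7 -1.1] w 46.13643152300097
```

```bash
python3 go.py 413.7 -91.1 -5 23.1
```

```text
t 14.8 pos [386.1 -99.9 179.4] psi 28.93 shift [ 2.84  0.56 18.44] turn 5.8 j6 0.62 F [-0.2  0.7 -1.1] w 46.13643152300097
```

```bash
python3 -m crank '[[[0.5,1,0.2,2,3],[0.5,2,0.4,5.5,5.8],[0.5,2.84,0.56,9,5.8],[0.5,2.84,0.56,12.5,5.8],[0.5,2.84,0.56,15.3,5.8],[0.5,2.84,0.56,17.3,5.8],[0.5,2.84,0.56,18.2,5.8],[0.5,2.84,0.56,18.4,5.8],[0.4,2.84,0.56,18.4,5.8],[0.2,2.84,0.56,18.4,5.8]]]'; python3 -m crank '[[[0,0,0,0,0],[0,0,0,0,0],[0,0,0,0,0],[0,0,0,0,0],[0,0,0,0,0],[0,0,0,0,0],[0,0,0,0,0],[0,0,0,-0.5,0],[0,0,0,-1.5,0],[0,0,0,-3,0]]]'; python3 go.py 450 0 40 7.7
```

```text
time: 15.8
tool_pos: [414.5, -91.1, -3.6]
tcp_rot: [3.14, -0.001, 0.417]
contact_force: [-0.0, -0.1, -0.0]
grip_width: 34.3
finger_force: 0.0
time: 16.8
tool_pos: [413.1, -90.5, 25.8]
tcp_rot: [-3.14, 0.001, 0.417]
contact_force: [-0.8, 0.2, -1.0]
grip_width: 13.7
finger_force: 30.0
t 16.8 pos [413.1 -90.5  25.8] psi 23.87 shift [ 7.03 -6.79 -1.42] turn 16.2 j6 0.76 F [-0.8  0.2 -1. ] w 13.7287511103999
```

Wedge gripped by the fin (13.7 mm). Next I'll carry it to a hover in front of the plate's middle.

```bash
python3 go.py 438 196 90 7.7; python3 -m crank '[[[0,0,0,-4,0],[0,1,-3,-6,4],[0,3.5,-7,-6.4,8],[0,6.5,-11.5,-6.4,12],[0,9,-16,-6.4,16.2],[0,11.5,-20.5,-6.4,16.2],[0,13,-24,-6.4,16.2],[0,13.8,-26.5,-6.4,16.2],[0,13.87,-27.2,-6.4,16.2],[0,13.87,-27.2,-6.4,16.2]]]'; python3 go.py 441.8 196.1 90 7.7
```

```text
t 16.8 pos [413.1 -90.5  25.8] psi 23.87 shift [ 13.86 -25.2   -6.4 ] turn 16.2 j6 0.76 F [-0.8  0.2 -1. ] w 13.7287511103999
time: 17.8
tool_pos: [429.9, 214.5, 89.7]
tcp_rot: [3.141, 0.0, 0.136]
contact_force: [-0.8, -0.1, -0.9]
grip_width: 14.0
finger_force: 30.0
t 17.8 pos [429.9 214.5  89.7] psi 7.79 shift [ 0.93  1.98 -0.03] turn 0.1 j6 1.74 F [-0.8 -0.1 -0.9] w 13.993665735379395
```

```bash
cat > ed.py <<'E'
from h import *
im,d,C=snap('wrist'); f,cx,cy,M=C; o=bot.get_obs()
v,u=np.mgrid[0:400,0:640];P=np.stack([(u-cx)/f*d,(v-cy)/f*d,d],-1)@M[:3,:3].T+M[:3,3]
h=cv2.cvtColor(im,cv2.COLOR_RGB2HSV)
T=R.from_euler('xyz',o['tcp_rot']).as_matrix(); tl=lambda p:((p-o['tool_pos'])@T).round(1)
def big(m):
    n,l,s,_=cv2.connectedComponentsWithStats(m); k=1+np.argmax(s[1:,4]); return (l==k)&(d>0)
b=cv2.inRange(h,(105,90,30),(130,255,255)); y,x=np.nonzero(b&(cv2.inRange(h,(0,0,0),(180,255,255)))); 
s=(b>0)&(d>0)&(P[...,2]>8)&(P[...,2]<40)
print('blue n',s.sum(),'bbox',u[s].min(),u[s].max(),v[s].min(),v[s].max())
q=P[s]; a=np.radians(7.7); e=np.array([-np.sin(a),np.cos(a)]); t=q[:,:2]@e
for lo,hi in((t.min(),t.min()+5),(t.max()-5,t.max())):
    k=(t>=lo)&(t<=hi); print(' end',q[k].mean(0).round(1),'t',t.min().round(1) if lo==t.min() else t.max().round(1))
vx,vy,_,_=cv2.fitLine(q[:,:2].astype(np.float32),cv2.DIST_HUBER,0,.01,.01).ravel(); print(' edge yaw',np.degrees(np.arctan2(-vx*np.sign(vy),abs(vy))),'mid t',(t.min()+t.max())/2,'z',np.percentile(q[:,2],[5,50,95]).round(1),'normal pos',(q[:,:2]@[np.cos(a),np.sin(a)]).mean().round(1))
m=big(cv2.inRange(h,(4,140,50),(18,255,255))); q=P[m]; g=q[q[:,2]<o['tool_pos'][2]+5+17]; 
print('wedge px',u[m].min(),u[m].max(),v[m].min(),v[m].max(),'tool extents x',np.percentile(tl(g),[1,99],axis=0).tolist()); 
r=cv2.minAreaRect(g[:,:2].astype(np.float32)); print(r)
print('wedge tip-half mean t',(g[:,:2]@e).mean(),'tcp t',o['tool_pos'][:2]@e,'n',o['tool_pos'][:2]@[np.cos(a),np.sin(a)])
E
python3 ed.py
```

```text
blue n 183 bbox 282 399 87 88
 end [533.9 163.8  24.5] t 88.0
 end [521.9 253.4  25.6] t 183.7
 edge yaw 7.652684 mid t 135.8550783241701 z [23.  24.7 26.1] normal pos 551.1
wedge px 284 349 130 247 tool extents x [[9.5, -21.1, -19.2], [63.3, 18.0, -7.8]]
((465.3559265136719, 219.9439239501953), (56.36077880859375, 39.77751541137695), 7.841983795166016)
wedge tip-half mean t 155.59798584906068 tcp t 154.03476561011183 n 454.93675708252164
```

Camera-consistent numbers: the edge is 31.5 mm ahead of the wedge tip, the wedge needs 19.7 mm in tool +y, and the yaw matches. I'll shift, then descend to just above the base.

```bash
python3 -m crank '[[[0,0.5,0.6,0,0.2],[0,1.2,1.5,0,0.2],[0,1.8,1.97,0.5,0.2],[0,1.8,1.97,2.5,0.2],[0,1.8,1.97,4.5,0.2],[0,1.8,1.97,6.3,0.2],[0,1.8,1.97,7.3,0.2],[0,1.8,1.97,7.8,0.2],[0,1.8,1.97,7.9,0.2],[0,1.8,1.97,7.9,0.2]]]'; python3 ed.py; python3 go.py 441.8 196.1 7 7.65
```

```text
time: 18.85
tool_pos: [451.5, 196.9, 10.9]
tcp_rot: [3.142, -0.001, 0.13]
contact_force: [-0.6, 0.0, -0.5]
grip_width: 13.9
finger_force: 30.0
blue n 170 bbox 230 399 106 106
 end [533.8 164.   25.1] t 88.6
 end [522.  253.7  24.8] t 183.9
 edge yaw 7.488569 mid t 136.247278272688 z [23.9 25.1 26.1] normal pos 551.1
wedge px 284 349 130 247 tool extents x [[9.6, -20.0, -18.9], [63.3, 19.1, -7.4]]
((487.0589904785156, 202.0894775390625), (56.258907318115234, 39.937171936035156), 7.360391139984131)
wedge tip-half mean t 135.0439780689453 tcp t 134.71696071428292 n 473.93168400890454
t 18.9 pos [451.6 197.   11.1] psi 7.46 shift [-0.98 -0.04  0.41] turn -0.2 j6 1.7 F [-0.3  0.6 -0.2] w 13.68483876973592
```

```bash
python3 -m crank '[[[0,0,-0.05,0.1,0],[0,0,-0.08,0.2,0],[0,0,-0.08,0.3,0],[0,0,-0.08,0.4,0],[0,0,-0.08,0.42,0],[0,0,-0.08,0.42,0],[0,0,-0.08,0.42,0],[0,0,-0.08,0.42,0],[0,0,-0.08,0.42,0],[0,0,-0.08,0.42,0]]]'
```

```text
time: 19.9
tool_pos: [451.2, 197.9, 7.9]
tcp_rot: [-3.142, -0.001, 0.131]
contact_force: [-4.9, -1.8, 16.7]
grip_width: 13.8
finger_force: 30.0
```

Flat on the base with 17 N down. I'll ease up slightly and push in 40 mm.

```bash
cat > pl.py <<'E'
from h import *
im,d,C=snap('wrist'); f,cx,cy,M=C; o=bot.get_obs()
v,u=np.mgrid[0:400,0:640];P=np.stack([(u-cx)/f*d,(v-cy)/f*d,d],-1)@M[:3,:3].T+M[:3,3]
a=np.radians(7.7); n=P[...,:2]@[np.cos(a),np.sin(a)]; t=P[...,:2]@[-np.sin(a),np.cos(a)]; z=P[...,2]
ok=(d>0)&(z>15)&(z<45)
for lo in range(551,601,8):
    s=ok&(n>lo)&(n<lo+8)&(abs(t-136)<46)&((abs(t-136)>22)|(lo<585)); 
    if s.sum()>20: print('plate n',lo+4-551,'z med',np.median(z[s]).round(2),s.sum())
s=(d>0)&(abs(z-12)<4)&(n>490)&(n<545)&(abs(t-136)>24)&(abs(t-136)<70); print('base z',np.median(z[s]).round(2),s.sum())
h=cv2.cvtColor(im,cv2.COLOR_RGB2HSV); w=(cv2.inRange(h,(4,140,50),(18,255,255))>0)&(d>0)&(n>470)&(n<580)
print('wedge visible n max',np.percentile(n[w],99.5).round(1),'tcp n',(o['tool_pos'][:2]@[np.cos(a),np.sin(a)]).round(1),'z',o['tool_pos'][2].round(1),'F',np.round(o['contact_force'],1),'t',o['time'])
E
python3 pl.py; python3 -m crank '[[[0,0.3,0,-0.05,0],[0,0.7,0,-0.05,0],[0,1.2,0,-0.05,0],[0,1.7,0,-0.05,0],[0,2.2,0,-0.05,0],[0,2.7,0,-0.05,0],[0,3.2,0,-0.05,0],[0,3.7,0,-0.05,0],[0,4,0,-0.05,0],[0,4,0,-0.05,0]]]'; python3 pl.py
```

```text
plate n 4 z med 25.96 2621
plate n 12 z med 26.01 2660
plate n 20 z med 26.04 2800
plate n 28 z med 26.07 2908
plate n 36 z med 26.09 3041
plate n 44 z med 26.09 1631
plate n 52 z med 26.04 650
base z 13.21 12159
wedge visible n max 577.7 tcp n 473.6 z 8.0 F [-4.  -1.4 15.8] t 19.95
time: 20.95
tool_pos: [486.1, 202.5, 7.8]
tcp_rot: [3.141, 0.009, 0.131]
contact_force: [-17.1, -2.2, 22.6]
grip_width: 14.0
finger_force: 30.0
plate n 4 z med 26.23 2179
plate n 12 z med 26.29 2261
plate n 20 z med 26.31 2447
plate n 28 z med 26.31 2487
plate n 36 z med 26.29 2522
plate n 44 z med 26.27 1415
plate n 52 z med 26.27 1455
base z 13.2 5842
wedge visible n max 578.5 tcp n 508.8 z 7.8 F [-17.7  -2.4  21.5] t 21.0
```

```bash
python3 -m crank '[[[0,0,0,-0.08,0],[0,0,0,-0.08,0],[0,0.15,0,-0.08,0],[0,0.3,0,-0.08,0],[0,0.45,0,-0.08,0],[0,0.6,0,-0.08,0],[0,0.75,0,-0.08,0],[0,0.75,0,-0.08,0],[0,0.75,0,-0.08,0],[0,0.75,0,-0.08,0]]]'; python3 pl.py; python3 dot.py | tail -2
```

```text
time: 22.0
tool_pos: [494.0, 203.5, 7.8]
tcp_rot: [3.141, 0.008, 0.131]
contact_force: [-13.1, -0.9, 12.9]
grip_width: 13.6
finger_force: 30.0
plate n 4 z med 27.77 2130
plate n 12 z med 27.76 2281
plate n 20 z med 27.61 2306
plate n 28 z med 27.47 2466
plate n 36 z med 27.36 2506
plate n 44 z med 27.26 1340
plate n 52 z med 27.09 1411
base z 13.19 4236
wedge visible n max 578.8 tcp n 516.9 z 7.8 F [-12.9  -2.   11.7] t 22.05
dot 222.96103896103895 299.4415584415584
expected dot px [222.78668551 299.91843536] [222.61593691 299.34194206]
```

```bash
python3 -m crank '[[[0,0.1,0,0,0],[0,0.2,0,0,0],[0,0.3,0,0,0],[0,0.4,0,0,0],[0,0.5,0,0,0],[0,0.55,0,0,0],[0,0.55,0,0,0],[0,0.55,0,0,0],[0,0.55,0,0,0],[0,0.55,0,0,0]]]'; python3 pl.py; python3 dot.py | tail -2
```

```text
time: 23.1
tool_pos: [499.3, 204.2, 7.8]
tcp_rot: [3.141, 0.008, 0.131]
contact_force: [-14.3, -1.5, 13.6]
grip_width: 13.9
finger_force: 30.0
plate n 4 z med 28.78 2080
plate n 12 z med 28.72 2228
plate n 20 z med 28.47 2295
plate n 28 z med 28.31 2423
plate n 36 z med 28.06 2491
plate n 44 z med 27.87 1315
plate n 52 z med 27.67 1399
base z 13.19 3204
wedge visible n max 578.7 tcp n 522.1 z 7.8 F [-14.3  -2.4  13.3] t 23.15
dot 222.89255014326648 299.4054441260745
expected dot px [222.78668551 299.91843536] [222.61593691 299.34194206]
```

```bash
python3 -m crank '[[[0,0,0,0,0],[0,0,0,0,0],[0,0,0,0,0],[0,0,0,0,0],[0,0,0,0,0],[0,0,0,0,0],[0,0,0,0,0],[0,0,0,0,0],[0,0,0,0,0],[0,0,0,0,0]]]'; python3 pl.py | sed -n '1p;$p'; python3 -c "
from plant import bot; print(bot.close_job())"
```

```text
time: 24.2
tool_pos: [499.3, 204.2, 7.8]
tcp_rot: [3.141, 0.008, 0.131]
contact_force: [-13.4, -2.0, 12.9]
grip_width: 13.8
finger_force: 30.0
plate n 4 z med 28.77 2083
wedge visible n max 579.1 tcp n 522.1 z 7.8 F [-13.6  -2.4  13.6] t 24.25
the job is handed in; nothing more can be done
None
```

The job is handed in at about 24 s: the red dot is under the needle to within about 1 mm, and the gripped wedge lies flat under the middle of the plate, holding its front edge about 2.9 mm up (both from camera measurements).

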